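Check the tilt of a disc sander's table with an angle gauge

TASK

Wake the gauge's readout with its green key, then, with the gauge still lying on the marble plate, zero it with the blue key; press the keys one at a time and leave the red one alone. Then take the gauge by its orange rib and hold its sole flush on the disc sander's tilted work table, long side running straight up the slope and the whole sole on the table, pressing it on gently but firmly with a force of about 8 N. Finish while still holding it there in the gripper, pressed on; do not disturb the other things on the bench.

Things in the scene. Friction and masses are not known exactly. Their poses are not given: they have to be found in the camera images.
- key_green_top (a point): the centre of the top of the green round key (28 mm across) on the grey readout box, on its moving cap, about 47 mm above the bench; pressed straight down; world z axis up. The three keys stand in a row 55 mm apart, in any order.
- key_green (a joint): travel of the green key in m: 0 up, 0.006 fully down; a spring returns it, about 5 N at full travel. It counts as pressed beyond 0.0045 held 0.1 s.
- key_blue_top (a point): the centre of the top of the blue round key (28 mm across) on the grey readout box, on its moving cap, about 47 mm above the bench; pressed straight down; world z axis up. The three keys stand in a row 55 mm apart, in any order.
- key_blue (a joint): travel of the blue key in m: 0 up, 0.006 fully down; a spring returns it, about 5 N at full travel. It counts as pressed beyond 0.0045 held 0.1 s.
- key_red_top (a point): the centre of the top of the red round key (28 mm across) on the grey readout box, on its moving cap, about 47 mm above the bench; pressed straight down; world z axis up. The three keys stand in a row 55 mm apart, in any order.
- key_red (a joint): travel of the red key in m: 0 up, 0.006 fully down. Not to be pressed.
- readout: grey readout box of the angle gauge, fixed: 110 (its x) x 180 (its y) x 25 mm, with a 30 mm thick screen housing along its far (+x) edge that rises to 70 mm. Origin at the centre of the underside, z up. The keys stand in a row along its y, 20 mm to the robot's side (-x) of its origin.
- gauge: the loose angle gauge, 0.15 to 0.31 kg: aluminium sole block 80 (its x) x 40 (its y) x 12 mm, with an orange grip rib on top, 50 (x) x 14 (y) x 34 mm, from 12 to 46 mm above the sole. Grip the rib across its 14 mm (along its y). Origin at the centre of the flat underside (the sole), z up out of the rib. It starts sole down on the marble plate.
- plate: fixed flat marble reference plate 140 x 110 x 12 mm (x, y, z); origin at the centre of its underside, z up.
- sander: fixed green bench disc sander, switched off. Origin on the bench under the work table's middle (as if level); its x points from the work table to the upright 200 mm disc, whose face stands at x = 81 mm and whose top is 235 mm high; the disc's motor is behind it to x = 307 mm. 240 mm wide.
- face (a point): the middle of the top of the sander's aluminium work table, 150 (its x) x 220 (its y) x 12 mm. Its x points up the slope to the disc, y along the disc, z is the outward normal of the table's top. The table falls towards the robot, away from the disc.
- tilt (a joint): tilt of the work table in rad, 0 level, locked somewhere from 0.15 to 0.42. It hinges about a level line along its edge beside the disc, 150 mm above the bench, at x = 75 mm in the sander's frame.
- worktable (a joint): how far the work table is pushed in along its normal, in m, 0 to 0.012: it sits on rubber buffers, keeps its angle but gives about 1 mm per 1.2 N after the first 1 N.
- hammer: bystander, loose: hammer about 0.28 m long with a pale wooden handle, lying down beyond the things in use
- chisel_a: bystander, loose: chisel 200 mm long lying flat near the robot, yellow 22 mm thick handle; origin at the middle of its length, underside
- chisel_b: bystander, loose: chisel 200 mm long lying flat beyond the readout, pale wooden 22 mm thick handle; origin at the middle of its length, underside
- glue: bystander, loose: upright white bottle, 56 mm across and 150 mm tall, orange cap, beyond the reference plate; origin at the centre of its foot
- offcut: bystander, loose: plywood offcut 50 x 28 x 20 mm near the robot; origin at the centre of its underside
- block: bystander, loose: cork sanding block 70 x 45 x 30 mm; origin at the centre of its underside
Mind the look-alikes: they are no part of the job. Of the things that look like the gauge, the middle-sized one is meant. There is more than one size of the plate; the job needs the middle-sized.

How it is judged:
By the outcome, as a careful person would: the job done as asked, in the order asked, and still so for the second after the job is handed in, while the arm keeps its last pose, push and grip.
It also fails if it takes over 54 s, if anything falls off the work surface, if the arm or the gripper's body presses on something with over 40 N, if the wrist force passes 120 N, or if a joint passes its speed limit or range.

ROBOT

A 7-joint arm with a two-finger parallel gripper is mounted at the origin on the work surface. World frame = base frame: x ahead of the robot, y to its left, z up, the work surface at z = 0. Lengths are in m, angles in rad, forces in N, time in s.
With the tool pointing down it reaches from about 0.4 to 0.925 m from the base axis. Payload 5.6 kg.
Tool frame: the origin (TCP) lies where the fingers leave the gripper's body, on its centre line; the fingertips stand 73 mm ahead of it and the grasp point (between the pads) lies 54 mm ahead of it (tip_reach is the distance from the TCP to the fingertips, in m); z points along the fingers, y is the line along which they close (so a half turn about z gives the same grasp; the last joint's range is limited). The gripper opens to 85 mm and grips with 20 to 120 N. Pads are 22 mm wide; open, the fingers measure 114 mm over their backs; the gripper's body (76 mm by 85 mm) begins 54 mm behind the grasp point. The pads swing forward as they close: fully open they stand 13 mm farther back than shut.
Start: joints at [1.086, 0.468, -0.012, 1.603, 0.006, 1.071, -0.056], TCP at [0.278, -0.588, 0.304] pointing down, gripper open.
Joint ranges: [-2.53, 2.53], [-0.31, 2.02], [-1.57, 1.55], [0.28, 2.44], [-1.29, 4.43], [0.15, 1.84], [-2.92, 2.92]. Speed limits (rad/s): [2.57, 2.57, 3.14, 3.14, 3.14, 3.14, 3.14].

INTERFACE

Orientations are given as [roll, pitch, yaw] about the fixed x, y, z axes, in that order (R = Rz(yaw) Ry(pitch) Rx(roll)).
In Python, from bench import get_state, get_image, get_calibration, job_done, tip_reach gives the robot as it stands.
- The arm moves only by the tool step_arm, never from a script. Its argument "rows" is a list of rows, each a list of 7 numbers: the shift along the world's x, y, z normalised to -1 to 1, where 1 is 0.04 m, then the turn, a rotation vector about the world's x, y, z normalised to -1 to 1, where 1 is 8 degrees, then the closure, from -1 (fully open) to 1 (shut). In form: [[tx, ty, tz, rx, ry, rz, gripper], ...]. A call has 1 to 20 rows; each row shifts and turns the commanded pose from where the row before left it; what a row does not reach is not made up. A row lasts 1/10 s, in which the tool goes at most 50 mm and 8.59 degrees, less where a joint would pass 70% of its speed; a pose out of reach is approached as far as the arm can. A call with a number of a shift or a turn outside -1 to 1 is refused whole. A call with a gripper value outside its range is refused whole. The fingers move at their own pace and stop on an object; "grip_force" is the grip in N (left out, the last holds). Time passes only in rows, so rows that do not move let the fingers close. It gives the time, the measured TCP pose, the force, the opening and the grip force at its end, in the units of the state.
- get_state(): the state, without advancing time (a new reading comes with each control period).
- get_image(name): name is "scene" or "top"; returns the picture (384x512x3 uint8, blue, green, red); there is no depth.
- get_calibration(name): a dict with "fovy" (degrees; the focal length in pixels is half the picture's height over the tangent of half this angle, whatever the lens; pixels are square), "cx", "cy" (the principal point, pixels), "extrinsics" (4x4, takes a point from camera to world coordinates). Camera axes: x right, y down, z forward; pixel columns grow to the right and rows downward; lengths in m; the calibration is good to about 2 mm. A picture is of the moment at which its call begins. get_calibration takes no time and is no camera call.
- job_done(): hands the job in; it is judged then, once.
The state is a dict: "clock": time; "joint_pos": joint angles; "qvel": joint speeds; "effort": joint torques, N m; "position": TCP position; "tcp_rot": TCP orientation; "contact_force": force on the tool from outside, world axes, zero at the start; "moment": the same for the moment, N m; "grip_width": finger opening in m; "finger_force": force on a finger pad.
Only numpy, scipy, OpenCV 4.12 (cv2) and the standard library are available. Lean on these libraries where they do the work, as an engineer would, in place of code of your own. Each camera call takes 0.05 s, during which the arm holds its last target. There are 200 camera calls.

## Working session

There is one attempt and no reset: what is moved stays moved. The work goes in short steps, Python scripts to look and compute and a tool call to move; the robot and the scene stay as the last step left them, time stands still between calls to the robot, and variables do not carry over. Pictures are saved under pics/ and viewed, at most 10 in all, crops included, and the job is handed in when it is done.

Besides the shell and the picture viewer there is one more tool, called as name([rows], argument=value, ...), one row to a line, values as JSON. step_arm: Moves the arm, as the interface text tells. Scaled input: -1 to 1 covers 0.04 m each way for a shift and 8 degrees each way for a turn. Its arguments: {"type":"object","properties":{"rows":{"type":"array","items":{"type":"array","items":{"type":"number","minimum":-1,"maximum":1}}},"grip_force":{"type":"number"}},"required":["rows"]}

```bash
mkdir -p pics; ls
cat > h.py <<'E'
import numpy as np, cv2
from bench import get_state,get_image,get_calibration
def ray(cal,u,v):
    f=192/np.tan(np.radians(cal["fovy"])/2); E=np.array(cal["extrinsics"])
    d=E[:3,:3]@np.array([(u-cal["cx"])/f,(v-cal["cy"])/f,1.]); return E[:3,3],d/np.linalg.norm(d)
def onz(cal,u,v,z):
    o,d=ray(cal,u,v); return o+d*(z-o[2])/d[2]
def proj(cal,p):
    f=192/np.tan(np.radians(cal["fovy"])/2); E=np.array(cal["extrinsics"])
    q=E[:3,:3].T@(np.array(p)-E[:3,3]); return np.array([f*q[0]/q[2]+cal["cx"],f*q[1]/q[2]+cal["cy"]])
E
python3 - <<'E'
from h import *
for n in("scene","top"):
    im=get_image(n); cv2.imwrite(f"pics/{n}0.png",im)
    cv2.imwrite(f"pics/{n}0b.png",cv2.resize(im,(768,576),interpolation=cv2.INTER_CUBIC)); c=get_calibration(n); print(c)
print(get_state())
E
```

```text
pics
{'fovy': 56.581016465939996, 'cx': 259.33798620055495, 'cy': 188.02796845337554, 'extrinsics': array([[ 0.70501526,  0.5447209 , -0.45412841,  0.90107513],
       [ 0.7091521 , -0.53467825,  0.45958947, -0.46347652],
       [ 0.00753541, -0.6460637 , -0.7632463 ,  0.80727876],
       [ 0.        ,  0.        ,  0.        ,  1.        ]])}
{'fovy': 42.92466099279579, 'cx': 258.95239342792723, 'cy': 191.72081237536622, 'extrinsics': array([[ 1.61494897e-03, -9.96662188e-01,  8.16203086e-02,
         4.07346584e-01],
       [-9.99993414e-01, -1.34425543e-03,  3.37133960e-03,
        -4.49375224e-02],
       [-3.25036816e-03, -8.16252155e-02, -9.96657794e-01,
         1.44415289e+00],
       [ 0.00000000e+00,  0.00000000e+00,  0.00000000e+00,
         1.00000000e+00]])}
{'clock': 0.1, 'joint_pos': array([ 1.08596651,  0.4683445 , -0.0116126 ,  1.60355625,  0.00599563,
        1.07141111, -0.05630382]), 'qvel': array([ 0.00058007, -0.002037  , -0.001244  , -0.0024577 ,  0.00115689,
        0.00026922, -0.0011789 ]), 'effort': array([ 9.54549796e-04, -5.33516192e+01,  2.15018378e-02, -2.51963782e+01,
        1.14801139e-02,  4.31361113e-03, -1.10298586e-05]), 'position': array([ 0.27771839, -0.58724105,  0.30298731]), 'tcp_rot': array([-3.13991173e+00,  1.11397538e-04,  4.41768396e-01]), 'contact_force': array([-0.31215218,  0.920463  ,  0.4382757 ]), 'moment': array([ 0.00047042,  0.01624187, -0.04520453]), 'finger_force': 0.0, 'grip_width': 0.08586976172851025}
```

View pics/scene0b.png

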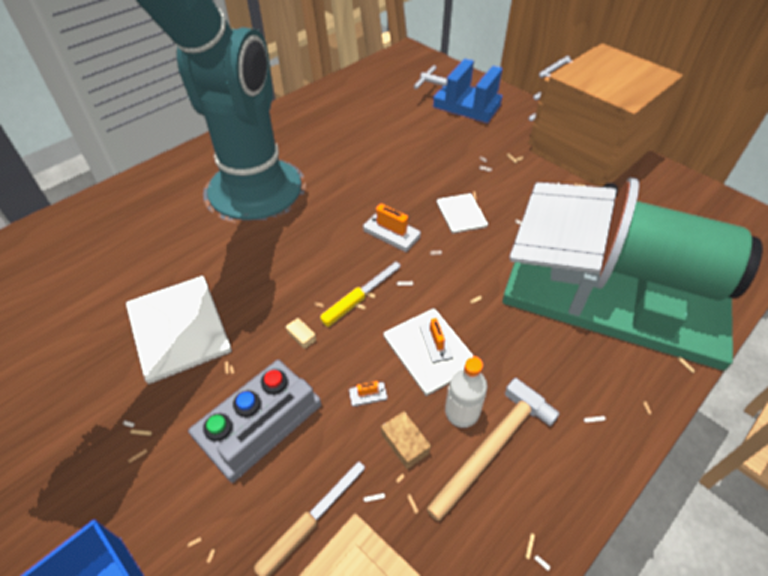

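View pics/top0b.png

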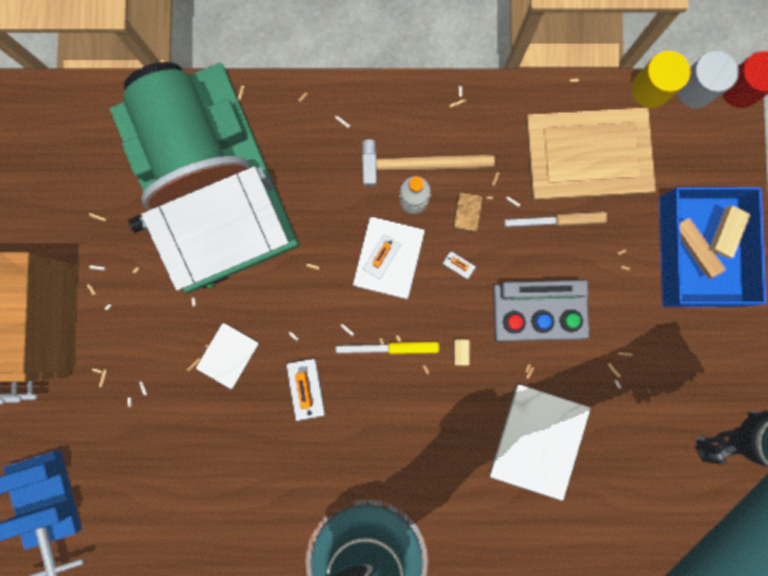

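The scene view shows the gauges at (392,226) large, (437,337) middle and (368,391) small. The top view shows the same three at (305,390), (382,254) and (459,264). The plates in the top view are at (540,442) large, (388,258) middle and (228,355) small. I choose the middle gauge at top (382,254), lying on the middle plate. The keys in the top view, at (515,321), (543,321) and (572,321), are red, blue and green.

Run:
```python
from h import *
T=cv2.imread("pics/top0.png");S=cv2.imread("pics/scene0.png");ct=get_calibration("top");cs=get_calibration("scene")
def tri(a,b):
    o1,d1=ray(ct,*a);o2,d2=ray(cs,*b);A=np.stack([d1,-d2],1);t=np.linalg.lstsq(A,o2-o1,rcond=None)[0]
    p,q=o1+d1*t[0],o2+d2*t[1];return (p+q)/2,np.linalg.norm(p-q)
def mask(im,lo,hi,box):
    h=cv2.cvtColor(im,cv2.COLOR_BGR2HSV);m=cv2.inRange(h,np.array(lo),np.array(hi));z=np.zeros_like(m);x0,y0,x1,y1=box;z[y0:y1,x0:x1]=m[y0:y1,x0:x1];return z
def big(m): return max(cv2.findContours(m,0,2)[0],key=cv2.contourArea)
R={"green":((45,100,60),(80,255,255)),"blue":((100,120,60),(125,255,255)),"red":((0,150,80),(6,255,255))}
for k,(lo,hi) in R.items():
    a=cv2.minEnclosingCircle(big(mask(T,lo,hi,(325,195,398,230))))
    e=cv2.fitEllipse(big(mask(S,lo,hi,(120,235,215,320))))
    print(k,a,e[0],onz(ct,*a[0],.047).round(4),onz(cs,*e[0],.047).round(4),[x.round(4) if hasattr(x,'round') else x for x in tri(a[0],e[0])])
# orange rib
for n,im,c,b in(("top",T,ct,(235,150,280,190)),("scene",S,cs,(275,205,310,240))):
    r=cv2.minAreaRect(big(mask(im,(5,150,120),(18,255,255),b)));print(n,"rib",r,onz(c,*r[0],.05).round(4))
t=cv2.resize(T[100:210,80:290],(800,420),interpolation=cv2.INTER_CUBIC)
s=cv2.resize(S[110:200,330:430],(660,594),interpolation=cv2.INTER_CUBIC)
cv2.imwrite("pics/ct.png",t);cv2.imwrite("pics/cs.png",s)
g=cv2.resize(T[140:205,230:290],(550,596),interpolation=cv2.INTER_CUBIC);cv2.imwrite("pics/g.png",g)
```

```text
green ((381.5, 213.5), 5.147915363311768) (143.5447998046875, 282.3840637207031) [ 0.4598 -0.3905  0.047 ] [ 0.4636 -0.3921  0.047 ] [array([ 0.4601, -0.3917,  0.0412]), np.float64(0.0005)]
blue ((362.3823547363281, 213.91175842285156), 5.459127902984619) (163.32322692871094, 266.7748718261719) [ 0.4585 -0.3359  0.047 ] [ 0.4626 -0.3373  0.047 ] [array([ 0.459 , -0.3367,  0.0412]), np.float64(0.0009)]
red ((343.2704772949219, 214.43443298339844), 4.982006072998047) (181.7651824951172, 252.1730499267578) [ 0.457  -0.2813  0.047 ] [ 0.4614 -0.2829  0.047 ] [array([ 0.4575, -0.2819,  0.0408]), np.float64(0.0011)]
top rib ((254.06214904785156, 169.53627014160156), (4.246912956237793, 16.98764991760254), 30.25643539428711) [ 0.5855 -0.0261  0.05  ]
scene rib ((291.123291015625, 222.32876586914062), (20.131078720092773, 6.086139678955078), 69.44395446777344) [ 0.5899 -0.0306  0.05  ]
```

View pics/ct.png

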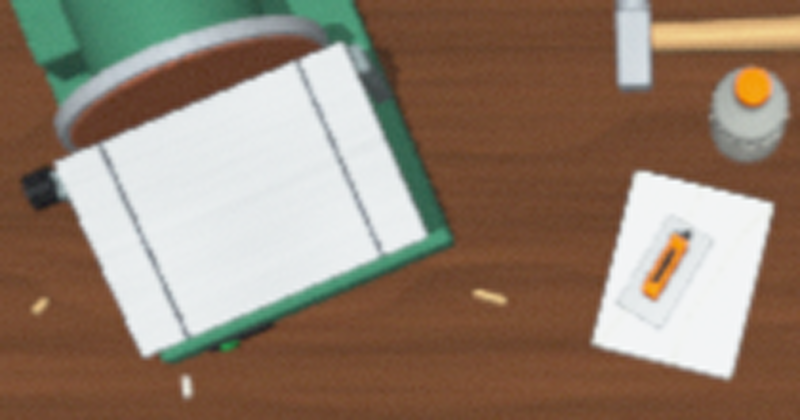

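View pics/cs.png

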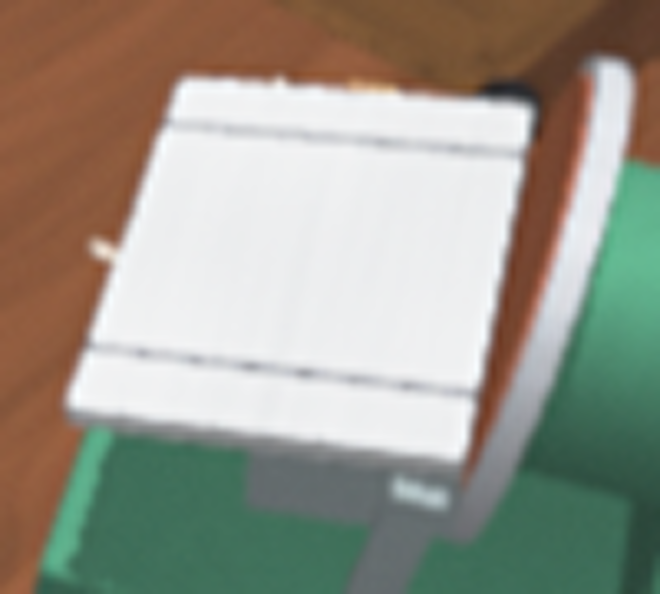

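View pics/g.png

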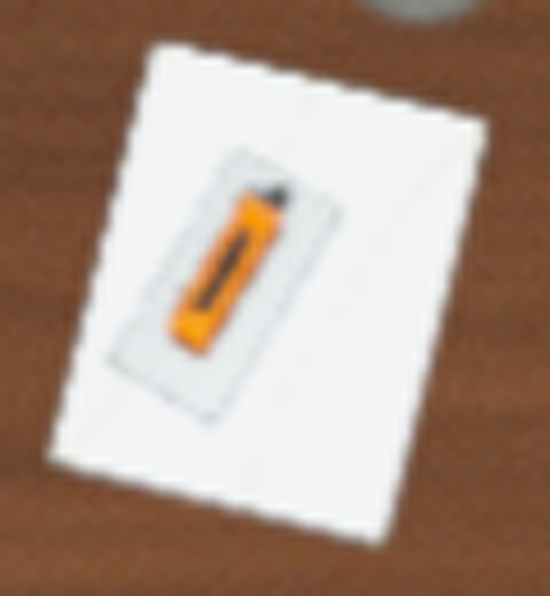

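The top crop shows the table corners at (345,43), (427,232), (147,355) and (55,162). In the scene crop they are at (470,462), (68,412), (180,78) and (535,100). The gauge crop confirms the middle gauge on its plate, with sole corners at (235,148), (342,213), (213,424) and (110,362).

Run:
```python
from h import *
ct=get_calibration("top");cs=get_calibration("scene")
def tri(a,b):
    o1,d1=ray(ct,*a);o2,d2=ray(cs,*b);A=np.stack([d1,-d2],1);t=np.linalg.lstsq(A,o2-o1,rcond=None)[0]
    p,q=o1+d1*t[0],o2+d2*t[1];return (p+q)/2,np.linalg.norm(p-q)
a=np.array([(345,43),(427,232),(147,355),(55,162)])*210/800+[80,100]-.37
b=np.array([(470,462),(68,412),(180,78),(535,100)])/6.6+[330,110]-.42
P=[]
for u,v in zip(a,b):
    p,e=tri(u,v);P.append(p);print(p.round(4),e.round(4))
P=np.array(P);c=P.mean(0)
n=np.linalg.svd(P-c)[2][2];n*=np.sign(n[2])
up=(P[0]-P[1]+P[3]-P[2])/2;al=(P[3]-P[0]+P[2]-P[1])/2
print("c",c,"n",n,"tilt",np.arccos(n[2]),np.arcsin(up[2]/np.linalg.norm(up)),"len",np.linalg.norm(up),np.linalg.norm(al),"azim up",np.degrees(np.arctan2(up[1],up[0])),"al-90",np.degrees(np.arctan2(al[1],al[0]))-90, "nazim",np.degrees(np.arctan2(-n[1],-n[0])))
# top-only tilt: upslope edge at z .15, solve lower edge z so length=.15
for i,j in((0,1),(3,2)):
    for zt in(.150,.156):
        pu=onz(ct,*a[i],zt)
        for t in np.arange(.1,.5,.05):
            q=onz(ct,*a[j],zt-.15*np.sin(t));print(i,zt,round(t,2),np.linalg.norm(pu-q).round(4),end=" | ")
        print()
g=np.array([(235,148),(342,213),(213,424),(110,362)])/9.17+[230,140]-.45
G=np.array([onz(ct,*p,.024) for p in g]);print("gauge",G.mean(0),np.linalg.norm(G[0]-G[1]),np.linalg.norm(G[1]-G[2]))
d=(G[0]+G[1]-G[2]-G[3]);print(np.degrees(np.arctan2(d[1],d[0])))
print(proj(cs,[.5855,-.0261,.05]))
r=np.array([(263,190),(192,350)])/9.17+[230,140]-.45
R=[onz(ct,*p,.058) for p in r];print("rib",R,(R[0]+R[1])/2,np.linalg.norm(R[0]-R[1]))
```

```text
[0.7338 0.2006 0.149 ] 0.0043
[0.6009 0.1435 0.1174] 0.0017
[0.5123 0.3423 0.122 ] 0.0006
[0.646  0.4011 0.1544] 0.0013
c [0.62324737 0.27185214 0.1356946 ] n [-0.18798004 -0.10730556  0.97629351] tilt 0.21817768805084858 0.21692334309006434 len 0.14884001088368826 0.21834912804499895 azim up 23.49393204408356 al-90 23.827690928658924 nazim 29.719230601244128
0 0.15 0.1 0.1455 | 0 0.15 0.15 0.145 | 0 0.15 0.2 0.145 | 0 0.15 0.25 0.1453 | 0 0.15 0.3 0.146 | 0 0.15 0.35 0.147 | 0 0.15 0.4 0.1484 | 0 0.15 0.45 0.1501 | 
0 0.156 0.1 0.1448 | 0 0.156 0.15 0.1443 | 0 0.156 0.2 0.1443 | 0 0.156 0.25 0.1446 | 0 0.156 0.3 0.1453 | 0 0.156 0.35 0.1464 | 0 0.156 0.4 0.1478 | 0 0.156 0.45 0.1495 | 
3 0.15 0.1 0.1502 | 3 0.15 0.15 0.1497 | 3 0.15 0.2 0.1496 | 3 0.15 0.25 0.1499 | 3 0.15 0.3 0.1506 | 3 0.15 0.35 0.1516 | 3 0.15 0.4 0.1529 | 3 0.15 0.45 0.1545 | 
3 0.156 0.1 0.1495 | 3 0.156 0.15 0.149 | 3 0.156 0.2 0.1489 | 3 0.156 0.25 0.1492 | 3 0.156 0.3 0.1499 | 3 0.156 0.35 0.1509 | 3 0.156 0.4 0.1522 | 3 0.156 0.45 0.1539 | 
gauge [ 0.58510405 -0.02581468  0.024     ] 0.04015104041731898 0.07927376498863503
-30.571061742907826
[291.04340177 220.32106566]
rib [array([ 0.6112074, -0.0380359,  0.058    ]), array([ 0.5609402 , -0.01601954,  0.058     ])] [ 0.5860738  -0.02702772  0.058     ] 0.054877234393914134
```

step_arm([
  [0.45, 0.49, -0.1, 0, 0, 0, 1],
  [0.45, 0.49, -0.2, 0, 0, 0, 1],
  [0.45, 0.49, -0.4, 0, 0, 0, 1],
  [0.45, 0.49, -0.4, 0, 0, 0, 1],
  [0.45, 0.49, -0.4, 0, 0, 0, 1],
  [0.45, 0.49, -0.4, 0, 0, 0, 1],
  [0.45, 0.49, -0.4, 0, 0, 0, 1],
  [0.45, 0.49, -0.5, 0, 0, 0, 1],
  [0.45, 0.49, -0.6, 0, 0, 0, 1],
  [0.5, 0.49, -0.6, 0, 0, 0, 1],
  [0, 0, 0, 0, 0, 0, 1],
  [0, 0, 0, 0, 0, 0, 1],
], grip_force=40)

```text
clock: 1.3
position: [0.4599, -0.3907, 0.1429]
tcp_rot: [-3.14, 0.001, 0.444]
contact_force: [-0.5, -0.8, 0.4]
grip_width: -0.0001
finger_force: 0.0
```

step_arm([
  [0, 0, -0.3, 0, 0, 0, 1],
  [0, 0, -0.22, 0, 0, 0, 1],
  [0, 0, -0.05, 0, 0, 0, 1],
  [0, 0, -0.05, 0, 0, 0, 1],
  [0, 0, -0.03, 0, 0, 0, 1],
  [0, 0, -0.03, 0, 0, 0, 1],
  [0, 0, 0, 0, 0, 0, 1],
])

```text
clock: 2.0
position: [0.4595, -0.392, 0.1169]
tcp_rot: [3.141, 0.001, 0.441]
contact_force: [-1.8, -0.5, 2.7]
grip_width: -0.0002
finger_force: 1.5
```

```bash
python3 -c "
from h import *
print(get_state()['contact_force'],get_state()['position'])"
```

```text
[-1.8358101  -0.49409921  2.74705314] [ 0.45954159 -0.3920454   0.11693128]
```

step_arm([
  [0, 0, -0.04, 0, 0, 0, 1],
  [0, 0, -0.04, 0, 0, 0, 1],
  [0, 0, -0.04, 0, 0, 0, 1],
  [0, 0, 0, 0, 0, 0, 1],
])

```text
clock: 2.4
position: [0.4599, -0.3921, 0.1135]
tcp_rot: [3.141, 0.0, 0.441]
contact_force: [-6.0, 0.8, 15.5]
grip_width: -0.0001
finger_force: 7.7
```

step_arm([
  [0, 0, 0, 0, 0, 0, 1],
  [0, 0, 0.3, 0, 0, 0, 1],
  [0, 0, 0.4, 0, 0, 0, 1],
  [0, 0.6, 0, 0, 0, 0, 1],
  [-0.02, 0.78, 0, 0, 0, 0, 1],
  [0, 0, 0, 0, 0, 0, 1],
  [0, 0, 0, 0, 0, 0, 1],
])

```text
clock: 3.1
position: [0.46, -0.3357, 0.1406]
tcp_rot: [3.141, -0.001, 0.444]
contact_force: [0.5, -0.8, -0.6]
grip_width: -0.0003
finger_force: 0.0
```

Run:
```python
from h import *
T=get_image("top");S=get_image("scene")
A=cv2.resize(T[180:235,320:400],(640,440));B=cv2.resize(S[235:325,120:220],(440,400))
B=cv2.copyMakeBorder(B,0,40,0,0,0);cv2.imwrite("pics/k1.png",cv2.resize(np.hstack([A,B]),(800,326)))
print(get_state()['position'])
```

```text
[ 0.45940285 -0.33728017  0.14035247]
```

View pics/k1.png

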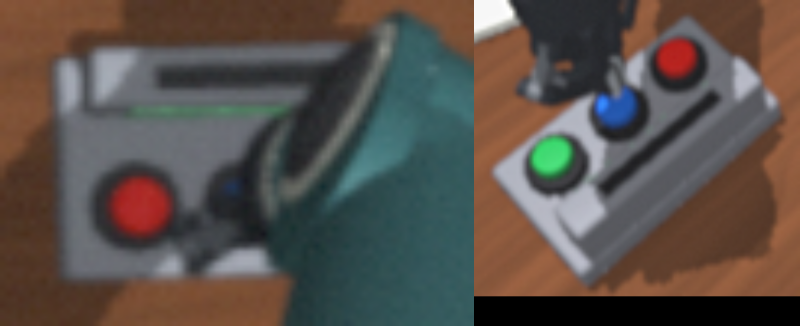

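The screen now shows a green glow on the readout at (210,110), so it is awake. The fingertips stand over the blue key at (617,95) in the right half. Next I press blue.

step_arm([
  [0, 0, -0.3, 0, 0, 0, 1],
  [0, 0, -0.16, 0, 0, 0, 1],
  [0, 0, -0.05, 0, 0, 0, 1],
  [0, 0, -0.05, 0, 0, 0, 1],
  [0, 0, -0.05, 0, 0, 0, 1],
  [0, 0, -0.05, 0, 0, 0, 1],
  [0, 0, -0.02, 0, 0, 0, 1],
  [0, 0, 0, 0, 0, 0, 1],
  [0, 0, 0, 0, 0, 0, 1],
])

```text
clock: 4.1
position: [0.4584, -0.3367, 0.1136]
tcp_rot: [-3.141, 0.001, 0.441]
contact_force: [-5.6, 0.8, 10.4]
grip_width: -0.0004
finger_force: 5.5
```

step_arm([
  [0, 0, 0.4, 0, 0, 0, 1],
  [0, 0, 0.8, 0, 0, 0, 1],
  [0, 0.3, 0.8, 0, 0, -0.5, 0],
  [0.35, 0.8, 0.4, 0, 0, -0.7, 0],
  [0.35, 0.85, 0, 0, 0, -0.7, 0],
  [0.35, 0.85, 0, 0, 0, -0.7, 0],
  [0.35, 0.85, 0, 0, 0, -0.7, 0],
  [0.35, 0.85, 0, 0, 0, -0.7, 0],
  [0.35, 0.85, 0, 0, 0, -0.7, 0],
  [0.35, 0.85, 0, 0, 0, -0.7, 0],
  [0.35, 0.85, 0, 0, 0, -0.7, 0],
  [0.35, 0.7, 0, 0, 0, -0.7, 0],
  [0, 0, 0, 0, 0, -0.2, 0],
  [0, 0, 0, 0, 0, 0, 0],
])

```text
clock: 5.5
position: [0.5853, -0.0252, 0.2084]
tcp_rot: [-3.141, -0.0, -0.533]
contact_force: [-0.0, -0.4, -0.3]
grip_width: 0.0426
finger_force: 0.0
```

Run:
```python
from h import *
T=get_image("top");S=get_image("scene");ct=get_calibration("top")
print(onz(ct,277,123,.15),get_state()['position'])
A=cv2.resize(T[110:210,230:380],(450,300));B=cv2.resize(S[190:280,235:335],(350,300))
cv2.imwrite("pics/k2.png",np.hstack([A,B]))
```

```text
[ 0.69884184 -0.08880047  0.15      ] [ 0.58475536 -0.02744428  0.20852796]
```

View pics/k2.png

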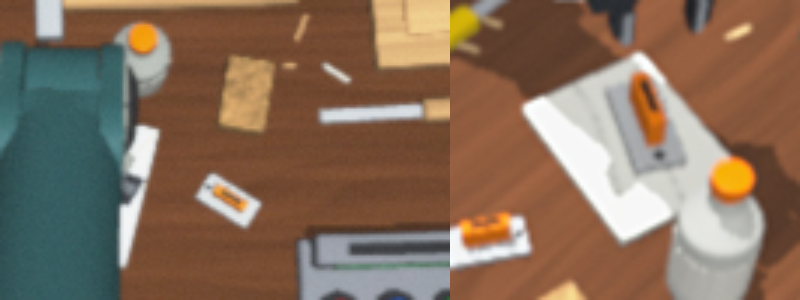

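The crops show the gripper centred over the middle gauge, the jaw line across the rib, and the bottle clear at (145,60) in the left crop. Next I descend and grip.

step_arm([
  [0, 0, -0.5, 0, 0, 0, 0],
  [0, 0, -0.8, 0, 0, 0, 0],
  [0, 0, -0.7, 0, 0, 0, 0],
  [0, 0, -0.4, 0, 0, 0, 0],
  [0, 0, -0.2, 0, 0, 0, 0],
  [0, 0, -0.06, 0, 0, 0, 0],
  [0, 0, 0, 0, 0, 0, 0.3],
  [0, 0, 0, 0, 0, 0, 1],
  [0, 0, 0, 0, 0, 0, 1],
  [0, 0, 0, 0, 0, 0, 1],
  [0, 0, 0, 0, 0, 0, 1],
], grip_force=60)

```text
clock: 6.7
position: [0.586, -0.0264, 0.1036]
tcp_rot: [-3.14, -0.002, -0.536]
contact_force: [-0.4, -0.5, 5.9]
grip_width: 0.0129
finger_force: 60.8
```

step_arm([
  [0, 0, 0.1, 0, 0, 0, 1],
  [0, 0, 0.4, 0, 0, 0, 1],
  [0, 0, 0.7, 0, 0, 0, 1],
  [0, 0, 0.8, 0, 0, 0, 1],
  [0, 0.2, 0.8, 0, 0, 0.3, 1],
  [0, 0.5, 0.8, 0, 0, 0.5, 1],
  [0, 0.6, 0.65, 0, 0, 0.55, 1],
  [0, 0.6, 0, 0, 0, 0.55, 1],
  [0, 0.6, 0, 0, 0, 0.55, 1],
  [0, 0.6, 0, 0, 0, 0.55, 1],
  [0, 0.6, 0, 0, 0, 0.55, 1],
  [0, 0.6, 0, 0, 0, 0.55, 1],
  [0, 0.6, 0, 0, 0, 0.55, 1],
  [0, 0.6, 0, 0, 0, 0.55, 1],
  [0, 0.6, 0, 0, 0, 0.55, 1],
  [0, 0.6, 0, 0, 0, 0.55, 1],
  [0.1, 0.5, 0, 0, 0, 0.5, 1],
  [0, 0.3, 0, 0, 0, 0.5, 1],
  [0, 0.2, 0, 0, 0, 0.05, 1],
  [0, 0, 0, 0, 0, 0, 1],
])

```text
clock: 8.7
position: [0.5885, 0.2834, 0.2717]
tcp_rot: [-3.141, 0.001, 0.493]
contact_force: [-0.4, -0.4, -2.4]
grip_width: 0.0129
finger_force: 59.6
```

step_arm([
  [0, 0, 0, 0, 0, 0, 1],
  [0, 0, 0, 0, 0, 0, 1],
])

```text
clock: 8.9
position: [0.5893, 0.2805, 0.2722]
tcp_rot: [3.141, 0.0, 0.489]
contact_force: [-0.7, -0.1, -2.5]
grip_width: 0.0129
finger_force: 59.6
```

Run:
```python
from h import *
S=get_image("scene");s=get_state();print(s)
cv2.imwrite("pics/k3.png",cv2.resize(S[80:230,280:480],(800,600)))
```

```text
{'clock': 8.95, 'joint_pos': array([-0.35215108,  0.51544508, -0.19953919,  1.61363451,  0.11542952,
        1.02427525, -1.66835685]), 'qvel': array([ 0.0006615 , -0.00087424, -0.00193499, -0.00188209, -0.00087047,
       -0.00011136,  0.00133467]), 'effort': array([-2.57427245e-01, -5.58046889e+01, -2.83862047e+00, -2.51687247e+01,
        2.23405681e-03, -2.14641288e-03, -2.23739953e-03]), 'position': array([0.58938161, 0.28053605, 0.27231152]), 'tcp_rot': array([3.14088972e+00, 2.14956146e-04, 4.88972516e-01]), 'contact_force': array([-0.38460887,  0.7533402 , -2.17125692]), 'moment': array([0.03803992, 0.01352715, 0.02744605]), 'finger_force': 59.55544888973236, 'grip_width': 0.013189720443895811}
```

View pics/k3.png

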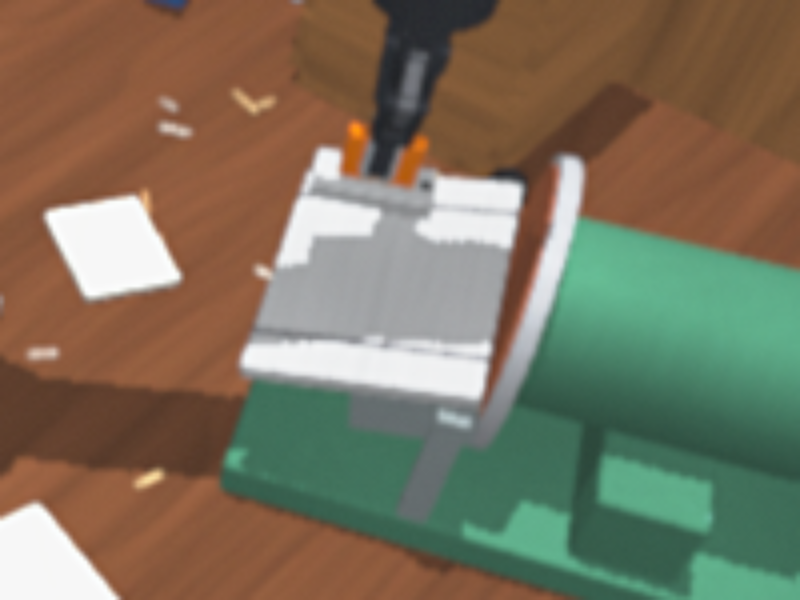

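The gauge is held upright over the table, its sole edge at about (375,190) in the crop. Next I align yaw, tilt and position, about 50 mm clear of the table.

step_arm([
  [0.03, -0.28, 0, 0, 0, -0.55, 1],
  [0, -0.28, 0, 0.2, -0.46, 0, 1],
  [0, 0, 0, 0.21, -0.48, 0, 1],
  [0, 0, 0, 0.21, -0.48, 0, 1],
  [0, 0, 0, 0, 0, 0, 1],
  [0, 0, 0, 0, 0, 0, 1],
  [0, 0, 0, 0, 0, 0, 1],
])

```text
clock: 9.65
position: [0.5908, 0.2592, 0.2725]
tcp_rot: [3.141, -0.216, 0.413]
contact_force: [0.0, 0.1, -1.4]
grip_width: 0.0128
finger_force: 59.6
```

```bash
cat > chk.py <<'E'
from h import *
from scipy.spatial.transform import Rotation as R
s=get_state();M=R.from_euler("xyz",s["tcp_rot"]).as_matrix()
x=M[:,0];n=-M[:,2]
print("p",s["position"].round(4),"F",s["contact_force"].round(2),"M",s["moment"].round(3),"Ftool",(M.T@s["contact_force"]).round(2),"Mtool",(M.T@s["moment"]).round(3))
print("pitch",np.arcsin(x[2]).round(4),"azim",np.degrees(np.arctan2(x[1],x[0])).round(2),"roll",M[2,1].round(4),"w",s["grip_width"].round(4))
sole=s["position"]-.0915*n; c=np.array([.6232,.2719,.1357]);a=np.radians(23.6);t=.217
U=np.array([np.cos(t)*np.cos(a),np.cos(t)*np.sin(a),np.sin(t)]);W=np.array([-np.sin(a),np.cos(a),0]);N=np.cross(U,W)
print("sole in table frame",[round(float(v@(sole-c)),4) for v in(U,W,N)],"N",N.round(4))
E
python3 chk.py
```

```text
p [0.5908 0.2592 0.2725] F [ 0.01  0.08 -1.38] M [-0.086  0.298  0.028] Ftool [-0.26 -0.07  1.36] Mtool [ 0.046 -0.307 -0.019]Traceback (most recent call last):
  File "chk.py", line 6, in <module>
    print("pitch",np.arcsin(x[2]).round(4),"azim",np.degrees(np.arctan2(x[1],x[0])).round(2),"roll",M[2,1].round(4),"w",s["grip_width"].round(4))
                                                                                                                        ^^^^^^^^^^^^^^^^^^^^^
AttributeError: 'float' object has no attribute 'round'
```

step_arm([
  [0.05, 0.02, -0.245, 0, 0, 0, 1],
  [0.05, 0.02, -0.245, 0, 0, 0, 1],
  [0.05, 0.02, -0.245, 0, 0, 0, 1],
  [0.03, 0.01, -0.15, 0, 0, 0, 1],
  [0, 0, 0, 0, 0, 0, 1],
])

```text
clock: 10.15
position: [0.597, 0.2617, 0.235]
tcp_rot: [3.141, -0.213, 0.414]
contact_force: [0.4, 0.7, -2.1]
grip_width: 0.0132
finger_force: 59.6
```

```bash
sed -i 's/s\["grip_width"\].round(4)/s["grip_width"]/' chk.py; python3 chk.py
python3 - <<'E'
from h import *
S=get_image("scene")
cv2.imwrite("pics/k4.png",cv2.resize(S[100:220,310:470],(800,600),interpolation=cv2.INTER_CUBIC))
E
```

```text
p [0.597  0.2617 0.235 ] F [ 0.38  0.75 -2.13] M [-0.122  0.311 -0.013] Ftool [ 0.18 -0.53  2.22] Mtool [ 0.01  -0.333  0.016]
pitch 0.2133 azim 23.72 roll 0.0006 w 0.013234934041258658
sole in table frame [-0.0064, 0.0012, 0.0115] N [-0.1973 -0.0862  0.9765]
```

View pics/k4.png

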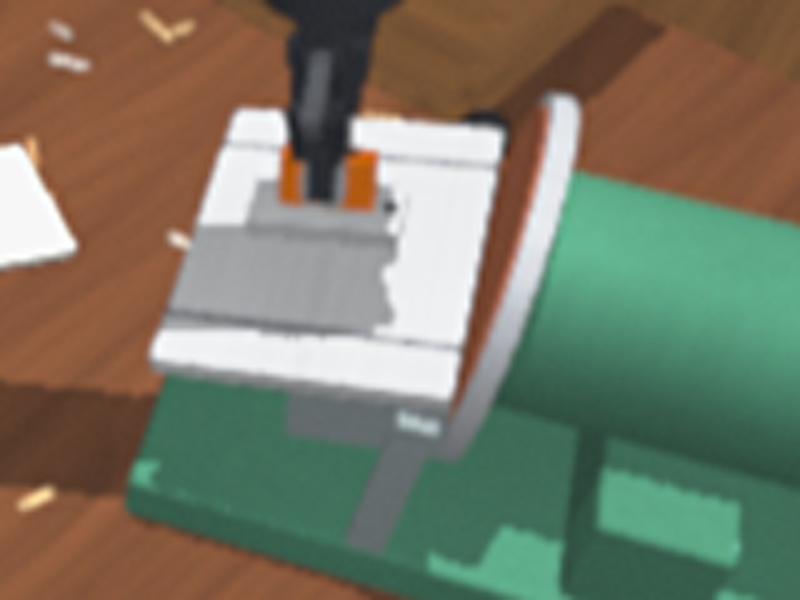

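The crop shows the gauge hovering over the table's middle, long side up the slope, with sole corners at (250,225) and (395,235). Next I close in gently.

step_arm([
  [0.02, 0.01, -0.1, 0, 0, 0, 1],
  [0.02, 0.01, -0.1, 0, 0, 0, 1],
  [0.01, 0.005, -0.05, 0, 0, 0, 1],
  [0, 0, 0, 0, 0, 0, 1],
])

```text
clock: 10.6
position: [0.5994, 0.2629, 0.2266]
tcp_rot: [3.141, -0.216, 0.414]
contact_force: [0.9, 0.2, -2.0]
grip_width: 0.0131
finger_force: 59.6
```

```bash
python3 chk.py
```

```text
p [0.5994 0.2629 0.2266] F [ 0.9   0.15 -1.99] M [-0.167  0.344  0.012] Ftool [0.44 0.22 2.13] Mtool [-0.012 -0.382 -0.015]
pitch 0.2158 azim 23.71 roll 0.0005 w 0.013136930614995948
sole in table frame [-0.0054, 0.0013, 0.0027] N [-0.1973 -0.0862  0.9765]
```

step_arm([
  [0.01, 0.004, -0.05, 0, 0, 0, 1],
  [0, 0, 0, 0, 0, 0, 1],
])

```text
clock: 10.8
position: [0.5999, 0.2631, 0.2248]
tcp_rot: [3.141, -0.216, 0.414]
contact_force: [-0.3, -0.7, -2.8]
grip_width: 0.0129
finger_force: 59.6
```

```bash
python3 chk.py
```

```text
p [0.5999 0.2631 0.2248] F [-0.3  -0.66 -2.84] M [-0.105  0.316 -0.05 ] Ftool [-1.14  0.49  2.65] Mtool [ 0.02  -0.332  0.056]
pitch 0.2162 azim 23.72 roll 0.0005 w 0.012890552290983062
sole in table frame [-0.0052, 0.0013, 0.0008] N [-0.1973 -0.0862  0.9765]
```

step_arm([
  [0.01, 0.004, -0.05, 0, 0, 0, 1],
  [0, 0, 0, 0, 0, 0, 1],
])

```text
clock: 11.0
position: [0.6005, 0.2634, 0.223]
tcp_rot: [3.141, -0.217, 0.414]
contact_force: [-1.0, 0.5, -0.8]
grip_width: 0.0131
finger_force: 59.8
```

```bash
python3 chk.py
```

```text
p [0.6005 0.2634 0.223 ] F [-0.99  0.45 -0.82] M [-0.154  0.32  -0.064] Ftool [-0.89 -0.82  0.64] Mtool [-0.025 -0.355  0.06 ]
pitch 0.2168 azim 23.71 roll 0.0005 w 0.013119170182686202
sole in table frame [-0.0049, 0.0013, -0.001] N [-0.1973 -0.0862  0.9765]
```

step_arm([
  [0.008, 0.003, -0.037, 0, 0, 0, 1],
  [0, 0, 0, 0, 0, 0, 1],
])

```text
clock: 11.2
position: [0.6008, 0.2635, 0.2217]
tcp_rot: [3.141, -0.217, 0.414]
contact_force: [-1.1, -1.1, 1.8]
grip_width: 0.0131
finger_force: 60.1
```

```bash
python3 chk.py
```

```text
p [0.6008 0.2635 0.2217] F [-1.13 -1.1   1.83] M [-0.14   0.461 -0.039] Ftool [-1.05  0.55 -2.11] Mtool [ 0.048 -0.478  0.05 ]
pitch 0.2168 azim 23.71 roll 0.0005 w 0.013119188211880886
sole in table frame [-0.0049, 0.0013, -0.0024] N [-0.1973 -0.0862  0.9765]
```

step_arm([
  [0.008, 0.003, -0.037, 0, 0, 0, 1],
  [0, 0, 0, 0, 0, 0, 1],
])

```text
clock: 11.4
position: [0.6011, 0.2637, 0.2202]
tcp_rot: [3.141, -0.217, 0.414]
contact_force: [-0.6, -0.5, 3.7]
grip_width: 0.0132
finger_force: 60.3
```

```bash
python3 chk.py
```

```text
p [0.6011 0.2637 0.2202] F [-0.63 -0.52  3.74] M [-0.216  0.499  0.007] Ftool [ 0.03  0.22 -3.82] Mtool [ 0.005 -0.544 -0.006]
pitch 0.2168 azim 23.71 roll 0.0004 w 0.013202618311276183
sole in table frame [-0.0049, 0.0013, -0.0039] N [-0.1973 -0.0862  0.9765]
```

step_arm([
  [0.008, 0.003, -0.037, 0, 0, 0, 1],
  [0, 0, 0, 0, 0, 0, 1],
])

```text
clock: 11.6
position: [0.6014, 0.2638, 0.2187]
tcp_rot: [3.141, -0.217, 0.414]
contact_force: [-2.0, -0.7, 5.2]
grip_width: 0.0131
finger_force: 60.6
```

```bash
python3 chk.py
```

```text
p [0.6014 0.2638 0.2187] F [-1.98 -0.75  5.19] M [-0.22   0.565 -0.001] Ftool [-0.95 -0.11 -5.53] Mtool [ 0.025 -0.606  0.006]
pitch 0.2168 azim 23.72 roll 0.0005 w 0.013091015570095652
sole in table frame [-0.0048, 0.0013, -0.0054] N [-0.1973 -0.0862  0.9765]
```

Extra moment divided by force puts the contact about 33 mm down-slope, so the lower edge is bearing. I ease the pitch in half-degree steps and watch the moment.

step_arm([
  [0.018, 0.008, 0.004, -0.025, 0.057, 0, 1],
  [0, 0, 0, 0, 0, 0, 1],
  [0, 0, 0, 0, 0, 0, 1],
])

```text
clock: 11.9
position: [0.6021, 0.2641, 0.2187]
tcp_rot: [3.141, -0.208, 0.414]
contact_force: [-2.3, -1.5, 4.6]
grip_width: 0.0131
finger_force: 60.6
```

```bash
python3 chk.py
```

```text
p [0.6021 0.2641 0.2187] F [-2.32 -1.54  4.61] M [-0.213  0.492 -0.041] Ftool [-1.73  0.48 -5.08] Mtool [-0.006 -0.536  0.041]
pitch 0.2079 azim 23.71 roll 0.0004 w 0.01309626253665552
sole in table frame [-0.0049, 0.0013, -0.0056] N [-0.1973 -0.0862  0.9765]
```

step_arm([
  [0.018, 0.008, 0.004, -0.025, 0.057, 0, 1],
  [0, 0, 0, 0, 0, 0, 1],
  [0, 0, 0, 0, 0, 0, 1],
])

```text
clock: 12.2
position: [0.6027, 0.2644, 0.2188]
tcp_rot: [3.141, -0.199, 0.414]
contact_force: [-2.4, -0.8, 4.6]
grip_width: 0.0129
finger_force: 60.7
```

```bash
python3 chk.py
```

```text
p [0.6027 0.2644 0.2188] F [-2.36 -0.76  4.63] M [-0.149  0.359 -0.038] Ftool [-1.5  -0.25 -5.03] Mtool [ 0.    -0.389  0.039]
pitch 0.1989 azim 23.71 roll 0.0004 w 0.01289421077247967
sole in table frame [-0.0051, 0.0013, -0.0057] N [-0.1973 -0.0862  0.9765]
```

step_arm([
  [0.018, 0.008, 0.004, -0.025, 0.057, 0, 1],
  [0, 0, 0, 0, 0, 0, 1],
  [0, 0, 0, 0, 0, 0, 1],
])

```text
clock: 12.5
position: [0.6034, 0.2647, 0.2189]
tcp_rot: [3.141, -0.19, 0.414]
contact_force: [-3.3, -0.5, 4.8]
grip_width: 0.013
finger_force: 60.7
```

```bash
python3 chk.py
```

```text
p [0.6034 0.2647 0.2189] F [-3.29 -0.54  4.78] M [-0.071  0.41  -0.023] Ftool [-2.27 -0.83 -5.31] Mtool [ 0.094 -0.404  0.041]
pitch 0.1901 azim 23.71 roll 0.0004 w 0.01296607393612202
sole in table frame [-0.0051, 0.0013, -0.0057] N [-0.1973 -0.0862  0.9765]
```

step_arm([
  [-0.022, -0.01, 0.11, 0, 0, 0, 1],
  [-0.022, -0.01, 0.11, 0.037, -0.085, 0, 1],
  [0, 0, 0, 0, 0, 0, 1],
  [0, 0, 0, 0, 0, 0, 1],
])

```text
clock: 12.9
position: [0.6013, 0.2634, 0.2271]
tcp_rot: [3.141, -0.202, 0.414]
contact_force: [-0.3, 0.2, -1.9]
grip_width: 0.0128
finger_force: 59.6
```

```bash
python3 chk.py
```

```text
p [0.6013 0.2634 0.2271] F [-0.26  0.2  -1.93] M [-0.166  0.259  0.014] Ftool [-0.54 -0.29  1.86] Mtool [-0.044 -0.304 -0.024]
pitch 0.2019 azim 23.7 roll 0.0007 w 0.0127528373460622
sole in table frame [-0.0047, 0.0009, 0.0028] N [-0.1973 -0.0862  0.9765]
```

step_arm([
  [0, 0, 0, 0, 0, 0, 1],
])

```text
clock: 13.0
position: [0.6014, 0.2635, 0.2271]
tcp_rot: [3.141, -0.202, 0.414]
contact_force: [0.8, -0.2, -2.5]
grip_width: 0.0129
finger_force: 59.6
```

```bash
python3 chk.py
```

```text
p [0.6014 0.2635 0.2271] F [ 0.82 -0.22 -2.54] M [-0.19   0.287  0.009] Ftool [0.14 0.53 2.62] Mtool [-0.056 -0.339 -0.021]
pitch 0.202 azim 23.7 roll 0.0006 w 0.01293634564790593
sole in table frame [-0.0045, 0.001, 0.0028] N [-0.1973 -0.0862  0.9765]
```

step_arm([
  [0, 0, 0, 0, 0, 0, 1],
])

```text
clock: 13.1
position: [0.6015, 0.2637, 0.2273]
tcp_rot: [3.141, -0.202, 0.414]
contact_force: [-0.4, 0.2, -2.9]
grip_width: 0.0128
finger_force: 59.6
```

```bash
python3 chk.py
python3 - <<'E'
from h import *
for k in range(6):
    get_image("top"); s=get_state(); print(s["clock"],s["contact_force"].round(2),s["moment"].round(3))
E
```

```text
p [0.6015 0.2637 0.2273] F [-0.39  0.16 -2.87] M [-0.164  0.288 -0.044] Ftool [-0.86 -0.3   2.75] Mtool [-0.042 -0.33   0.036]
pitch 0.2024 azim 23.71 roll 0.0005 w 0.012754656474062565
sole in table frame [-0.0043, 0.0011, 0.0029] N [-0.1973 -0.0862  0.9765]
13.15 [ 0.36 -0.49 -1.61] [-0.111  0.302 -0.024]
13.2 [-0.72  1.35 -1.97] [-0.143  0.297 -0.013]
13.25 [-0.6  -0.22 -2.12] [-0.064  0.296  0.031]
13.3 [ 0.07 -0.76 -2.72] [-0.123  0.289 -0.042]
13.35 [ 0.28 -0.05 -1.95] [-0.139  0.259  0.007]
13.4 [-0.3  -0.44 -1.05] [-0.12   0.264  0.005]
```

Create avg.py:
```python
from h import *
from scipy.spatial.transform import Rotation as R
F=[];M=[];Q=[];P=[]
for k in range(12):
    get_image("top"); s=get_state(); F.append(s["contact_force"]);M.append(s["moment"]);Q.append(s["tcp_rot"]);P.append(s["position"])
m=R.from_euler("xyz",Q[-1]).as_matrix().T
f=m@(np.mean(F,0)-[0,0,-2.1]); mo=m@np.mean(M,0)-m@np.array([-.13,.285,0])
rx=(.0915*f[0]-mo[1])/f[2]; ry=(mo[0]+.0915*f[1])/f[2]
print("Ftool net",f.round(2),"Mnet",mo.round(3),"cop x,y",rx.round(4),ry.round(4),"pitch",np.arcsin(m[0,2]).round(4),"roll",m[1,2].round(4),np.mean(P,0).round(4),s["clock"])
```

```text
(no output)
```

step_arm([
  [0.01, 0.005, -0.05, 0, 0, 0, 1],
  [0.01, 0.004, -0.05, 0, 0, 0, 1],
  [0.01, 0.004, -0.05, 0, 0, 0, 1],
  [0, 0, 0, 0, 0, 0, 1],
])

```text
clock: 13.8
position: [0.6028, 0.2644, 0.2217]
tcp_rot: [3.141, -0.203, 0.414]
contact_force: [-2.7, -1.3, 1.8]
grip_width: 0.0125
finger_force: 60.0
```

```bash
python3 avg.py
```

```text
Ftool net [-1.67 -0.29 -3.6 ] Mnet [-0.003 -0.193  0.022] cop x,y -0.0111 0.0082 pitch 0.2032 roll 0.0005 [0.6028 0.2644 0.2219] 14.4
```

step_arm([
  [0.01, 0.004, -0.04, 0, 0, 0, 1],
  [0.008, 0.003, -0.04, 0, 0, 0, 1],
  [0, 0, 0, 0, 0, 0, 1],
])

```text
clock: 14.7
position: [0.6035, 0.2647, 0.2186]
tcp_rot: [3.141, -0.203, 0.414]
contact_force: [-3.9, -2.4, 5.5]
grip_width: 0.0127
finger_force: 60.7
```

```bash
python3 avg.py;python3 chk.py
```

```text
Ftool net [-3.54 -0.35 -7.8 ] Mnet [ 0.004 -0.545 -0.003] cop x,y -0.0283 0.0035 pitch 0.2031 roll 0.0005 [0.6035 0.2647 0.2186] 15.3
p [0.6035 0.2647 0.2185] F [-4.57 -2.05  5.59] M [-0.358  0.845 -0.041] Ftool [-3.78  0.04 -6.48] Mtool [ 0.004 -0.917  0.042]
pitch 0.2031 azim 23.71 roll 0.0005 w 0.01290124776958679
sole in table frame [-0.0039, 0.0012, -0.0061] N [-0.1973 -0.0862  0.9765]
```

Strong lateral force appeared (Fx −3.5 N) at the lower pitch. The first press, at 0.217, had almost none, so the upper edge may be touching first now. I lift, restore pitch 0.217, press again and average.

step_arm([
  [-0.022, -0.01, 0.11, 0, 0, 0, 1],
  [-0.022, -0.01, 0.11, 0.039, -0.09, 0, 1],
  [0, 0, 0, 0, 0, 0, 1],
  [0.01, 0.005, -0.05, 0, 0, 0, 1],
  [0.01, 0.004, -0.05, 0, 0, 0, 1],
  [0.01, 0.004, -0.05, 0, 0, 0, 1],
  [0.007, 0.004, -0.035, 0, 0, 0, 1],
  [0.007, 0.003, -0.035, 0, 0, 0, 1],
  [0, 0, 0, 0, 0, 0, 1],
])

```text
clock: 16.2
position: [0.6037, 0.2645, 0.2188]
tcp_rot: [3.141, -0.217, 0.414]
contact_force: [-2.2, -2.2, 4.4]
grip_width: 0.0133
finger_force: 60.6
```

```bash
python3 avg.py;python3 chk.py
```

```text
Ftool net [-1.12  0.82 -7.72] Mnet [-0.24  -0.602 -0.021] cop x,y -0.0646 0.0213 pitch 0.217 roll 0.0008 [0.6037 0.2645 0.2188] 16.8
p [0.6037 0.2645 0.2187] F [-1.82 -1.01  5.5 ] M [-0.609  0.773 -0.06 ] Ftool [-0.84  0.19 -5.82] Mtool [-0.254 -0.953  0.005]
pitch 0.217 azim 23.71 roll 0.0008 w 0.013126802455055268
sole in table frame [-0.0025, 0.001, -0.0059] N [-0.1973 -0.0862  0.9765]
```

The gauge is evidently pivoting in the grip. Friction held at a ratio of 0.45 or more, against a slope of about 0.21, so the gauge will lie still on the table. I unload, let go briefly so it settles flush, then re-grip.

step_arm([
  [-0.01, -0.005, 0.05, -0.01, 0.023, 0, 1],
  [-0.01, -0.004, 0.05, -0.01, 0.023, 0, 1],
  [0, 0, 0, 0, 0, 0, 1],
  [0, 0, 0, 0, 0, 0, 0.5],
  [0, 0, 0, 0, 0, 0, 0.4],
  [0, 0, 0, 0, 0, 0, 0.4],
  [0, 0, 0, 0, 0, 0, 0.4],
  [0, 0, 0, 0, 0, 0, 0.4],
])

```text
clock: 17.6
position: [0.6027, 0.2643, 0.2224]
tcp_rot: [3.141, -0.21, 0.414]
contact_force: [0.3, -1.0, 0.6]
grip_width: 0.0257
finger_force: 0.0
```

```bash
python3 avg.py;python3 chk.py
python3 - <<'E'
from h import *
S=get_image("scene")
cv2.imwrite("pics/k5.png",cv2.resize(S[100:220,310:470],(800,600),interpolation=cv2.INTER_CUBIC))
E
```

```text
Ftool net [ 0.2   0.17 -1.96] Mnet [-0.002  0.089  0.002] cop x,y 0.0364 -0.0071 pitch 0.2098 roll 0.0005 [0.6028 0.2643 0.2225] 18.2
p [0.6028 0.2643 0.2225] F [ 0.44 -0.32 -0.28] M [-0.022  0.186 -0.022] Ftool [0.2  0.47 0.33] Mtool [ 0.049 -0.179  0.033]
pitch 0.2098 azim 23.71 roll 0.0005 w 0.025569393995984263
sole in table frame [-0.0032, 0.0012, -0.002] N [-0.1973 -0.0862  0.9765]
```

View pics/k5.png

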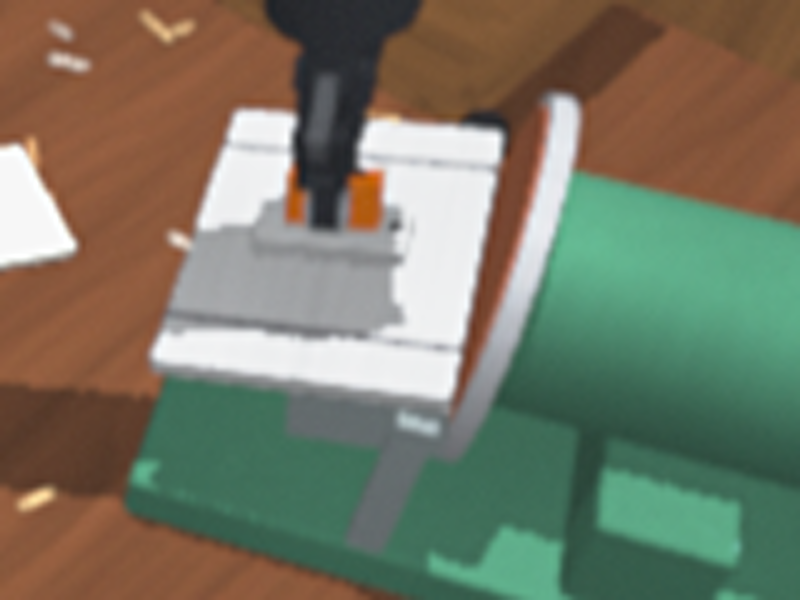

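The gauge lies on the table's middle, released, with sole corners at (255,250) and (400,258), well inside the table edges. I re-grip and press.

step_arm([
  [0, 0, 0, 0, 0, 0, 0.6],
  [0, 0, 0, 0, 0, 0, 0.7],
  [0, 0, 0, 0, 0, 0, 1],
  [0, 0, 0, 0, 0, 0, 1],
  [0, 0, 0, 0, 0, 0, 1],
  [0, 0, 0, 0, 0, 0, 1],
], grip_force=60)

```text
clock: 18.85
position: [0.6028, 0.2643, 0.2225]
tcp_rot: [3.141, -0.21, 0.414]
contact_force: [-0.5, -0.2, 0.8]
grip_width: 0.0129
finger_force: 59.3
```

```bash
sed -i 's/rx=.*$/L=.22;rx=(L*f[0]-mo[1])\/f[2]; ry=(mo[0]+L*f[1])\/f[2]/' avg.py; python3 avg.py
```

```text
Ftool net [ 0.11 -0.06 -2.12] Mnet [-0.025  0.064 -0.007] cop x,y 0.0184 0.018 pitch 0.2099 roll 0.0006 [0.6028 0.2643 0.2225] 19.45
```

step_arm([
  [0.005, 0.002, -0.026, 0, 0, 0, 1],
  [0.005, 0.002, -0.026, 0, 0, 0, 1],
  [0, 0, 0, 0, 0, 0, 1],
])

```text
clock: 19.75
position: [0.6032, 0.2644, 0.2205]
tcp_rot: [3.141, -0.21, 0.414]
contact_force: [-1.7, -1.2, 2.7]
grip_width: 0.0131
finger_force: 59.7
```

```bash
python3 avg.py; python3 chk.py
```

```text
Ftool net [-0.37 -0.05 -4.66] Mnet [-0.053 -0.124 -0.002] cop x,y -0.009 0.0139 pitch 0.2099 roll 0.0005 [0.6031 0.2644 0.2205] 20.35
p [0.6032 0.2644 0.2205] F [-1.55  0.18  2.53] M [-0.222  0.405 -0.001] Ftool [-0.79 -0.79 -2.76] Mtool [-0.039 -0.46  -0.008]
pitch 0.2099 azim 23.71 roll 0.0005 w 0.013098289352114236
sole in table frame [-0.0033, 0.0012, -0.0041] N [-0.1973 -0.0862  0.9765]
```

step_arm([
  [0.005, 0.002, -0.024, 0, 0, 0, 1],
  [0.005, 0.002, -0.024, 0, 0, 0, 1],
  [0.004, 0.002, -0.02, 0, 0, 0, 1],
  [0, 0, 0, 0, 0, 0, 1],
  [0, 0, 0, 0, 0, 0, 1],
])

```text
clock: 20.85
position: [0.6037, 0.2647, 0.2179]
tcp_rot: [3.141, -0.21, 0.414]
contact_force: [-3.6, -1.2, 5.7]
grip_width: 0.0129
finger_force: 60.1
```

```bash
python3 avg.py; python3 chk.py
```

```text
Ftool net [-2.04  0.28 -7.9 ] Mnet [-0.07  -0.394  0.004] cop x,y 0.0071 0.001 pitch 0.2098 roll 0.0006 [0.6037 0.2646 0.2179] 21.45
p [0.6037 0.2647 0.2179] F [-3.39 -1.91  5.22] M [-0.313  0.576 -0.003] Ftool [-2.7   0.39 -5.91] Mtool [-0.054 -0.653 -0.009]
pitch 0.2098 azim 23.71 roll 0.0006 w 0.012802083671015593
sole in table frame [-0.0033, 0.0012, -0.0067] N [-0.1973 -0.0862  0.9765]
```

step_arm([
  [-0.006, -0.003, -0.001, 0, 0, 0, 1],
  [0, 0, 0, 0, 0, 0, 1],
  [0, 0, 0, 0, 0, 0, 1],
])

```text
clock: 21.75
position: [0.6036, 0.2646, 0.2181]
tcp_rot: [3.141, -0.21, 0.414]
contact_force: [-2.7, -1.3, 4.8]
grip_width: 0.0131
finger_force: 60.2
```

```bash
python3 avg.py
```

```text
Ftool net [-1.33  0.27 -7.71] Mnet [-0.054 -0.317  0.001] cop x,y -0.0031 -0.0007 pitch 0.2103 roll 0.0006 [0.6036 0.2646 0.218 ] 22.35
```

Normal force is 7.7–7.9 N, the centre of pressure is within 3 mm of the sole's middle, and lateral force is low. I hand in.

```bash
python3 -c "
from bench import job_done
print(job_done())"
```

```text
the job is handed in; nothing more can be done
None
```

I handed the job in at about 22 s: green key pressed, then blue, and the gauge is held in the gripper on the sander's tilted table with about 7.7 N. I judged it flush by force readings (pressure within about 3 mm of the sole's middle). Green was confirmed by the screen lighting up, blue only by a 10 N press force, and I briefly let go of the gauge on the table to settle it flush before re-gripping.

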